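# Feel which pen-parts case is heavy and set it on the green plate

### The job

One of the two look-alike wooden cases on the pen repair bench is full of brass knock-out blocks, the other holds only light celluloid. Lift one end of a case slightly by its brass ball knob to feel its weight and set that end down again, then set the heavy case level in the middle of the green plate, its long sides along the plate's long sides, without dropping it. Leave the light case where it stands and let go of everything.

Things in the scene. Friction and masses are not known exactly. Their poses are not given: they have to be found in the camera images.
- case_a_center (a point): Case A: mid-point, half-way up, of a closed pale wooden case, 140 (its x) x 60 (y) x 50 mm high, flat on the bench. Brass ball knob, 22 mm diameter, on a 10 mm neck: ball centre 55 mm towards its -x (the end near the robot) and 53 mm above this point, 28 mm above the lid. The ball swivels in the grip: raised, it tips the case about its far end. Carry a case across its 60 mm width at mid-length, 36 mm up.
- case_b_center (a point): Case B: mid-point, half-way up, of a case with the same look, axes and knob. One case weighs 0.7 to 0.95 kg, the other 0.15 kg; which one varies. Wrist load, zeroed before gripping: knob raised 7 mm straight up, heavy 2.5 to 4 N, light 0.6 to 1.5 N (the far edge drags); raised 8 mm while moved 5 mm towards the case's +x (no drag), heavy 5 to 6.5 N, light 1 to 1.8 N. Contents sit centred, do not shift.
- plate: flat green enamelled steel plate fixed to the bench, 240 (its x) x 160 (its y) x 5 mm thick; origin at the middle of its underside, on the bench top (z = 0). Bystanders on the bench, clear of the work: a brass block, a pen barrel, a pen section, a wooden burnisher, an iron clamp at the far edge.
Not all that is in view belongs to the job. Leave any blue, purple or red look-alike of the part that bears case_b_center alone.

How it is judged:
On the way, in this order (a step that is already met when the one before it is completed fails the run):
1. one end of a case is lifted a little (tipped 0.02 to 0.3 rad, not carried off) (((angle between case_a_center's own z axis and vertical between 0.02 and 0.3 rad and height (world z) of case_a_center below 0.055 m) or (angle between case_b_center's own z axis and vertical between 0.02 and 0.3 rad and height (world z) of case_b_center below 0.055 m))), for 0.2 s.
2. both cases stand level again, low on the bench (angle between each of case_a_center, case_b_center's own z axis and vertical below 0.015 rad and height (world z) of each of case_a_center, case_b_center below 0.032 m), for 0.2 s.
At the end, for the whole second after the job is handed in: Heavy case level on the plate, bearing on it with over 4 N (only the heavy one does), its middle within 35 mm along and 30 mm across of the plate's middle, lengths within 0.3 rad; light case level within 40 mm of its start; both at rest, level to 0.05 rad (((x of case_a_center in the frame of plate between -0.035 and 0.035 m and y of case_a_center in the frame of plate between -0.03 and 0.03 m and angle between the x axis of case_a_center and the x axis of plate, either way round below 0.3 rad and contact force between case_a and plate above 4 N and linear speed of each of case_a, case_b below 0.02 m/s and angle between each of case_a_center, case_b_center's own z axis and vertical below 0.05 rad and distance of case_b_center from where it was at the start of the episode below 0.04 m) or (x of case_b_center in the frame of plate between -0.035 and 0.035 m and y of case_b_center in the frame of plate between -0.03 and 0.03 m and angle between the x axis of case_b_center and the x axis of plate, either way round below 0.3 rad and contact force between case_b and plate above 4 N and linear speed of each of case_b, case_a below 0.02 m/s and angle between each of case_b_center, case_a_center's own z axis and vertical below 0.05 rad and distance of case_a_center from where it was at the start of the episode below 0.04 m))); the robot touches nothing.
It fails at once if a case is tipped over (more than 0.6 rad) (angle between any of case_a_center, case_b_center's own z axis and vertical above 0.6 rad).
It fails at once if a case is dropped (falls free, its underside more than 30 mm over the bench) ((height (world z) of case_a_center above 0.055 m and contact force between case_a and the arm below 0.05 N and contact force between case_a and the fingers below 0.05 N and linear speed of case_a above 0.2 m/s) or (height (world z) of case_b_center above 0.055 m and contact force between case_b and the arm below 0.05 N and contact force between case_b and the fingers below 0.05 N and linear speed of case_b above 0.2 m/s)).
It also fails if it takes over 51 s, if anything falls off the work surface, if the arm or the gripper's body presses on something with over 40 N, if the wrist force passes 120 N, or if a joint passes its speed limit or range.

### The arm

A 6-joint arm with a two-finger parallel gripper is mounted at the origin on the work surface. World frame = base frame: x ahead of the robot, y to its left, z up, the work surface at z = 0. Lengths are in m, angles in rad, forces in N, time in s.
With the tool pointing down it reaches from about 0.325 to 0.85 m from the base axis. Payload 15.5 kg.
Tool frame: the origin (TCP) lies on the centre line of the jaws, within the pads' length; the fingertips stand 17 mm ahead of it and the grasp point (between the pads) lies 2 mm behind it (ctrl.tcp_to_tips is the distance from the TCP to the fingertips, in m); y points along the fingers, x is the direction in which the jaws open and shut, and the axes are right-handed (so a half turn about y gives the same grasp; the last joint's range is limited). The gripper opens to 91 mm and grips with 3 to 60 N. Pads are 32 mm wide; open, the fingers measure 118 mm over their backs; the gripper's body (76 mm by 178 mm) begins 60 mm behind the grasp point.
Start: joints at [-1.407, 0.494, 1.345, -0, 1.302, -0.096], TCP at [0.16, -0.604, 0.231] pointing down, gripper open.
Joint ranges: [-2.91, 2.91], [-0.82, 2.16], [0.22, 2.67], [-1.22, 4.37], [0.12, 2.79], [-3.08, 3.08]. Speed limits (rad/s): [1.89, 1.89, 2.57, 3.01, 3.01, 3.01].

### API

Orientations are given as a unit quaternion [x, y, z, w].
In Python, from plant import ctrl gives the robot as it stands.
- The arm moves only by the tool send_rows, never from a script. Its argument "steps" is a list of rows, each an object with "gripper": the closure, from -1 (fully open) to 1 (shut), so that 0 is half open; "linear": the shift along the tool's x, y, z in mm, a list of three; "turn": the turn about the tool's y in rad. In form: [{"gripper": gripper, "linear": [tx, ty, tz], "turn": turn}, ...]. A call has 1 to 8 rows; each row shifts and turns the pose as measured when the row begins, along the tool's axes as they then stand; what a row does not reach is not made up. A row lasts 1/12 s, in which the tool goes at most 41.7 mm and 7.16 degrees, less where a joint would pass 70% of its speed; a pose out of reach is approached as far as the arm can. A call with a gripper value outside its range is refused whole. The fingers move at their own pace and stop on an object; "squeeze" is the grip in N (left out, the last holds). Time passes only in rows, so rows that do not move let the fingers close. It gives the time, the measured TCP pose, the force and the opening at its end, in the units of the state.
- ctrl.get_state(): the state, without advancing time (a new reading comes with each control period).
- ctrl.get_image(name): name is "scene" or "top" or "wrist"; returns a dict with "frame" (480x640x3 uint8, red, green, blue), "mtx" (3x3 intrinsics, pixels), "xyz" and "rotation" of the camera in the world. Camera axes: x right, y down, z forward; pixel columns grow to the right and rows downward; lengths in m; the calibration is good to about 2 mm. A picture is of the moment at which its call begins. There is no depth.
- ctrl.close_job(): hands the job in, once; it reports no verdict.
Trained networks look in a picture, given as the dict that the camera call returned (one of the last four; its "shot" number tells which), for a name from the list of things; names that differ only in an ending like _2 or _b are one class to them, and where a whole thing is asked for, a point or a joint stands for the part that bears it (a point fixed in the world has none). Each returns a list of dicts, best first, with "confidence" (0 to 1); they miss things now and then, are a little off and sometimes report something else, mostly with a low value. They report only what shows in the picture. A call takes as long as a camera call. They do not tell look-alikes from the thing itself.
- ctrl.look_for(picture, target): "rect" ([left, top, right, bottom] in pixels, round what is visible of it).
The state is a dict: "t": time; "joint_positions": joint angles; "dq": joint speeds; "joint_efforts": joint torques, N m; "eef_pos": TCP position; "orientation": TCP orientation; "wrist_force": force on the tool from outside, world axes, zero at the start; "wrist_torque": the same for the moment, N m; "opening": finger opening in m.
Only numpy, scipy, OpenCV 4.12 (cv2) and the standard library are available. Lean on these libraries where they do the work, as an engineer would, in place of code of your own. Each camera call takes 0.05 s, during which the arm holds its last target.

## Working session

There is one attempt and no reset: what is moved stays moved. The work goes in short steps, Python scripts to look and compute and a tool call to move; the robot and the scene stay as the last step left them, time stands still between calls to the robot, and variables do not carry over. Pictures are saved under pics/ and viewed, and the job is handed in when it is done.

Besides the shell and the picture viewer there is one more tool, called by a JSON object that holds its "op" and its "data", one argument or row to a line. send_rows: Moves the arm, as the interface text tells. Its arguments: {"type":"object","properties":{"steps":{"type":"array"},"squeeze":{"type":"number"}},"required":["steps"]}

```bash
mkdir -p pics
python3 - <<'E'
from plant import ctrl
import cv2,json,numpy as np
print(ctrl.get_state())
for n in ["top","scene"]:
    p=ctrl.get_image(n)
    cv2.imwrite(f"pics/{n}1.png",p["frame"][:,:,::-1])
    print(n,p["shot"],p["mtx"].tolist(),p["xyz"],np.array(p["rotation"]).tolist())
    for t in ["case_a_center","plate"]:
        print(t,[(d["rect"],round(d["confidence"],2)) for d in ctrl.look_for(p,t)])
    np.save(f"{n}1.npy",p,allow_pickle=True)
print(ctrl.tcp_to_tips)
E
```

```text
{'t': 0.0, 'joint_positions': array([-1.40751376e+00,  4.94169607e-01,  1.34614898e+00,  2.58345399e-05,
        1.30249553e+00, -9.55266949e-02]), 'dq': array([-4.04949545e-05, -8.44112691e-04,  1.07247101e-03,  8.49930980e-04,
        1.42389953e-03,  7.35467410e-04]), 'joint_efforts': array([-3.93646304e-03, -8.78837085e+01, -3.81861019e+01,  7.03387521e-02,
        5.28906262e-02, -9.06539390e-05]), 'eef_pos': array([ 0.15989111, -0.60382168,  0.23034065]), 'orientation': array([-0.56003847,  0.43160893, -0.43098988,  0.56064104]), 'wrist_force': array([ 0.55255448, -0.01196909, -0.03723085]), 'wrist_torque': array([-0.01508676,  0.00654546, -0.01658233]), 'opening': 0.09138973732464162}
top 1 [[456.53074292230036, 0.0, 311.1766660642025], [0.0, 456.53074292230036, 245.84131378503815], [0.0, 0.0, 1.0]] [ 0.36088824 -0.09819819  0.92806698] [0.709806156695911, -0.6974223442246247, 0.06869760566048443, -0.07111914418302415]
case_a_center [([87.2, 163.1, 175.4, 282.1], 0.72), ([226.3, 222.6, 281.5, 298.5], 0.63)]
plate [([89.4, 163.9, 176.2, 281.1], 0.97)]
scene 2 [[595.1656802662155, 0.0, 322.54503391234476], [0.0, 595.1656802662155, 246.95326710176596], [0.0, 0.0, 1.0]] [ 1.20553334 -0.06833377  1.04503792] [0.6787312466270577, 0.6734549853977547, -0.2125352761351412, -0.20152179508219276]
case_a_center [([350.9, 206.0, 399.2, 279.1], 0.86)]
plate [([446.7, 229.1, 564.9, 346.4], 0.81)]
0.017
```

View pics/top1.png

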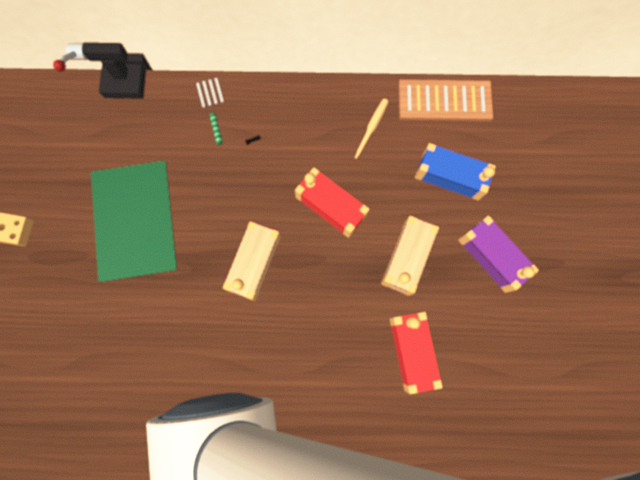

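View pics/scene1.png

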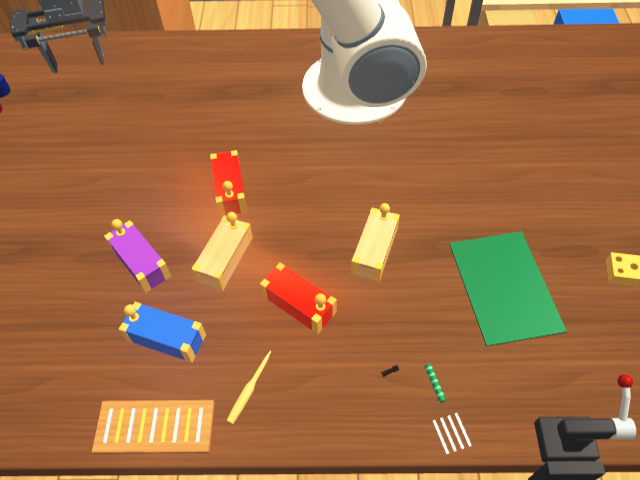

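```bash
cat > h.py <<'E'
import numpy as np,cv2
from scipy.spatial.transform import Rotation as R
def proj(p,P):
    c=R.from_quat(p["rotation"]).inv().apply(np.atleast_2d(P)-p["xyz"])
    q=c@np.array(p["mtx"]).T
    return q[:,:2]/q[:,2:]
def ray(p,uv,z):
    d=R.from_quat(p["rotation"]).apply(np.linalg.inv(p["mtx"])@np.array([uv[0],uv[1],1.]))
    return np.array(p["xyz"])+d*(z-p["xyz"][2])/d[2]
def case_pts(x,y,a,z0=0):
    c,s=np.cos(a),np.sin(a);M=np.array([[c,-s,0],[s,c,0],[0,0,1]])
    B=np.array([[i*.07,j*.03,k] for i in(-1,1) for j in(-1,1) for k in(0,.05)])
    S=np.random.default_rng(0).normal(size=(200,3));S/=np.linalg.norm(S,axis=1)[:,None]
    K=S*.011+[-.055,0,.078]
    return (B@M.T+[x,y,z0]),(K@M.T+[x,y,z0])
def render(p,x,y,a,z0=0,s=4):
    m=np.zeros((480*s,640*s),np.uint8)
    for Q in case_pts(x,y,a,z0):
        h=cv2.convexHull(((proj(p,Q)+.5)*s-.5).astype(np.float32)).round().astype(np.int32)
        cv2.fillConvexPoly(m,h,255)
    return cv2.resize(m,(640,480),interpolation=cv2.INTER_AREA)/255.
E
cat > m.py <<'E'
from h import *
from scipy.optimize import minimize
P={n:np.load(f"{n}1.npy",allow_pickle=True).item() for n in("top","scene")}
H={}
for n,p in P.items():
    f=p["frame"];hsv=cv2.cvtColor(f,cv2.COLOR_RGB2HSV)
    r,g,b=[f[...,i].astype(int) for i in range(3)]
    H[n]=((r>150)&(g>105)&(r-b>30)).astype(np.uint8)
    cv2.imwrite(f"pics/mask_{n}.png",H[n]*255)
    gm=((g>r+25)&(g>b+20)).astype(np.uint8)
    k,l,st,ce=cv2.connectedComponentsWithStats(gm);i=1+np.argmax(st[1:,4])
    c=max(cv2.findContours((l==i).astype(np.uint8),0,1)[0],key=cv2.contourArea)
    q=cv2.approxPolyDP(c,12,True)[:,0,:]
    print(n,"plate",[ray(p,u,.005).round(3).tolist() for u in q], np.mean([ray(p,u,.005) for u in q],0).round(4))
out=[]
for u in [(251,258),(410,253)]:
    x,y,_=ray(P["top"],u,.05)
    k,l,st,_=cv2.connectedComponentsWithStats(H["top"]); 
    ms={}
    for n,p in P.items():
        k,l,st,_=cv2.connectedComponentsWithStats(H[n]); v=proj(p,[[x,y,.05]])[0].round().astype(int)
        ms[n]=(l==l[v[1],v[0]]).astype(float); print(n,v,ms[n].sum())
    def cost(t,ns=("top","scene")):
        return sum(np.abs(render(P[n],t[0],t[1],t[2])-ms[n]).sum() for n in ns)
    for ns in [("top",),("scene",),("top","scene")]:
        r=min((minimize(cost,[x,y,a],args=(ns,),method="Nelder-Mead",options=dict(initial_simplex=[[x,y,a],[x+.01,y,a],[x,y+.01,a],[x,y,a+.1]])) for a in(-.4,-.2,0,.3)),key=lambda r:r.fun)
        print(ns,r.x.round(4),r.fun)
E
python3 m.py
python3 - <<'E'
import cv2
f=cv2.imread('pics/top1.png');cv2.imwrite('pics/crop1.png',cv2.resize(f[190:320,190:460],None,fx=2.9,fy=2.9,interpolation=2))
E
```

```text
top plate [[0.726, 0.225, 0.005], [0.696, 0.379, 0.005], [0.466, 0.334, 0.005], [0.493, 0.184, 0.005]] [0.5953 0.2806 0.005 ]
scene plate [[0.467, 0.339, 0.005], [0.496, 0.185, 0.005], [0.73, 0.224, 0.005], [0.701, 0.381, 0.005]] [0.5988 0.2822 0.005 ]
top [251 258] 2611.0
scene [375 237] 2918.0
('top',) [ 0.5079  0.0263 -0.3287] 141.52941176470586
('scene',) [ 0.5092  0.0252 -0.3558] 663.7176470588236
('top', 'scene') [ 0.5099  0.0254 -0.3391] 814.3647058823528
top [410 253] 2685.0
scene [222 245] 7244.0
('top',) [ 0.5254 -0.2906 -0.3687] 183.98039215686273
('scene',) [ 0.5393 -0.2645  1.0348] 4558.254901960784
('top', 'scene') [ 0.5262 -0.2908 -0.3722] 4796.462745098039
```

View pics/crop1.png

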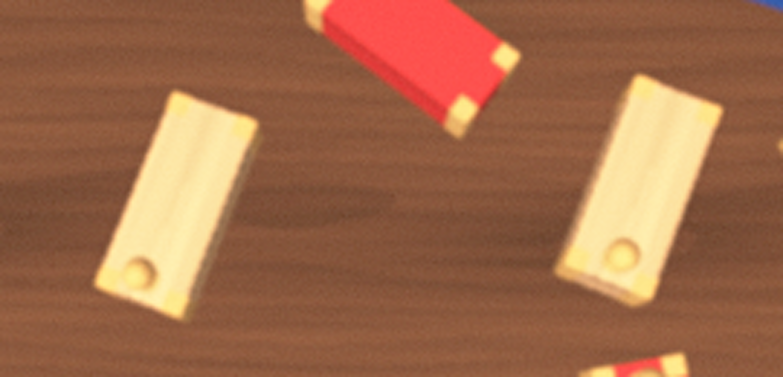

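Run:
```python
from h import *
P={n:np.load(f"{n}1.npy",allow_pickle=True).item() for n in("top","scene")}
T=[(.5085,.026,-.335),(.526,-.291,-.37)]
pl=(.597,.281,.175)
ims=[]
for n,p in P.items():
    s=3;f=cv2.resize(p["frame"][:,:,::-1],None,fx=s,fy=s,interpolation=2)
    for x,y,a in T:
        b,k=case_pts(x,y,a)
        for Q in(b,k):
            h=cv2.convexHull((proj(p,Q)*s+1).astype(np.float32)).round().astype(np.int32)
            cv2.polylines(f,[h],True,(0,0,255),1)
        h=(proj(p,b[[1,3,7,5]])*s+1).round().astype(np.int32); cv2.polylines(f,[h],True,(255,0,0),1)
    c,si=np.cos(pl[2]),np.sin(pl[2])
    Q=[[pl[0]+c*u*.12-si*v*.08,pl[1]+si*u*.12+c*v*.08,.005] for u,v in((-1,-1),(-1,1),(1,1),(1,-1))]
    cv2.polylines(f,[(proj(p,Q)*s+1).round().astype(np.int32)],True,(0,0,255),1)
    y0,y1,x0,x1=(150,310,80,460) if n=="top" else (195,355,180,580)
    g=f[y0*s:y1*s,x0*s:x1*s]
    ims.append(cv2.resize(g,(800,int(g.shape[0]*800/g.shape[1])),interpolation=cv2.INTER_AREA))
cv2.imwrite("pics/ov1.png",np.vstack([i[:300] for i in ims]))
from scipy.spatial.transform import Rotation as R
from plant import ctrl
print(R.from_quat(ctrl.get_state()["orientation"]).as_matrix().round(3))
```

```text
[[ 0.256 -0.     0.967]
 [-0.967  0.     0.256]
 [-0.    -1.     0.   ]]
```

View pics/ov1.png

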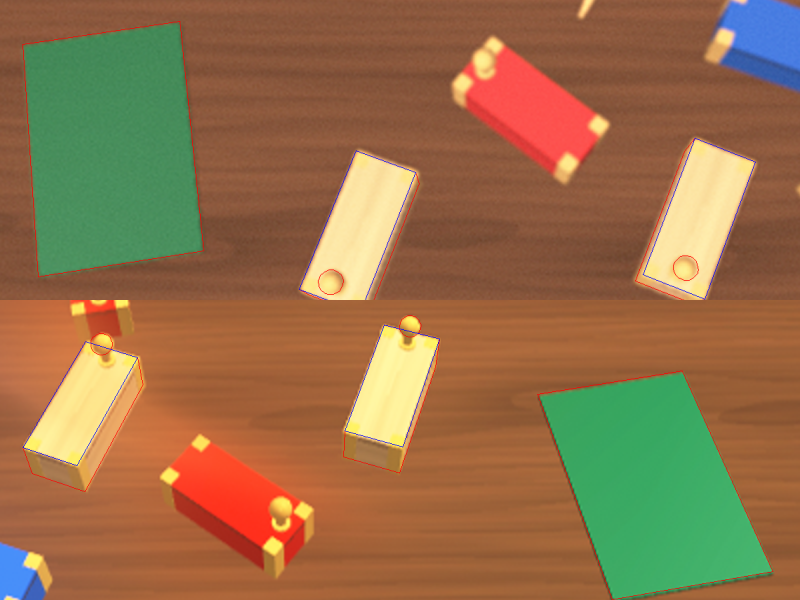

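{"op": "send_rows", "data": {
  "steps": [
    {"gripper":-1,"linear":[0,0,0],"turn":0.12},
    {"gripper":-1,"linear":[0,0,0],"turn":0.12},
    {"gripper":-1,"linear":[0,0,0],"turn":0.12},
    {"gripper":-1,"linear":[0,0,0],"turn":0.12},
    {"gripper":-1,"linear":[0,0,0],"turn":0.12}
  ]
}}

```text
t: 0.72
eef_pos: [0.1599, -0.6038, 0.2303]
orientation: [-0.402, 0.582, -0.581, 0.403]
wrist_force: [-0.7, 0.9, -0.6]
opening: 0.0914
```

```bash
cat > d.py <<'E'
import sys
from h import *
from plant import ctrl
def delta(x,y,z,yaw):
    s=ctrl.get_state();M=R.from_quat(s["orientation"]).as_matrix()
    cur=np.arctan2(M[1,2],M[0,2])
    d=np.array([x,y,z])-s["eef_pos"]
    print("t",round(s["t"],2),"pos",s["eef_pos"].round(4),"yaw",round(cur,3),"F",s["wrist_force"].round(2),"open",round(s["opening"],4),"tilt",M[2,1].round(4))
    print("shift mm",(M.T@d*1000).round(1),"turn",round(cur-yaw,3))
    c=np.cos(yaw);n=np.sin(yaw)
    print("shift after turn mm",[round(v*1000,1) for v in(d[0]*n-d[1]*c,-d[2],d[0]*c+d[1]*n)])
if __name__=="__main__": delta(*map(float,sys.argv[1:5]))
E
python3 d.py .4748 -.271 .12 -.37
```

```text
t 0.72 pos [ 0.1599 -0.6038  0.2303] yaw -0.359 F [-0.68  0.92 -0.57] open 0.0914 tilt -1.0
shift mm [-422.1  110.7  177.8] turn 0.011
shift after turn mm [np.float64(-424.1), np.float64(110.3), np.float64(173.3)]
```

{"op": "send_rows", "data": {
  "steps": [
    {"gripper":-1,"linear":[-38,0,16],"turn":0.01},
    {"gripper":-1,"linear":[-38,0,16],"turn":0},
    {"gripper":-1,"linear":[-38,0,16],"turn":0},
    {"gripper":-1,"linear":[-38,0,16],"turn":0},
    {"gripper":-1,"linear":[-38,0,16],"turn":0},
    {"gripper":-1,"linear":[-38,0,16],"turn":0},
    {"gripper":-0.5,"linear":[-38,0,16],"turn":0},
    {"gripper":-0.3,"linear":[-38,0,16],"turn":0}
  ]
}}

```text
t: 1.38
eef_pos: [0.3906, -0.369, 0.2293]
orientation: [0.394, -0.587, 0.588, -0.393]
wrist_force: [0.2, -1.6, 0.4]
opening: 0.081
```

```bash
python3 d.py .4748 -.271 .12 -.37
```

```text
t 1.38 pos [ 0.3906 -0.369   0.2293] yaw -0.392 F [ 0.25 -1.55  0.39] open 0.081 tilt -1.0
shift mm [-122.9  109.    40.4] turn -0.022
shift after turn mm [np.float64(-121.8), np.float64(109.3), np.float64(43.0)]
```

{"op": "send_rows", "data": {
  "steps": [
    {"gripper":-0.3,"linear":[-31,15,11],"turn":-0.022},
    {"gripper":-0.3,"linear":[-31,15,11],"turn":0},
    {"gripper":-0.3,"linear":[-31,25,11],"turn":0},
    {"gripper":-0.3,"linear":[-25,25,9],"turn":0},
    {"gripper":-0.3,"linear":[0,20,0],"turn":0},
    {"gripper":-0.3,"linear":[0,0,0],"turn":0}
  ]
}}

```text
t: 1.88
eef_pos: [0.4821, -0.2652, 0.1285]
orientation: [0.402, -0.579, 0.585, -0.402]
wrist_force: [-1.9, 0.6, -0.7]
opening: 0.0595
```

```bash
python3 d.py .4748 -.271 .076 -.37
python3 - <<'E'
from h import *
from plant import ctrl
p=ctrl.get_image("wrist");f=p["frame"][:,:,::-1].copy()
b,k=case_pts(.526,-.291,-.37)
for Q in(b,k):
    cv2.polylines(f,[cv2.convexHull(proj(p,Q).astype(np.float32)).round().astype(np.int32)],True,(0,0,255),1)
cv2.imwrite("pics/w1.png",f)
E
```

```text
t 1.88 pos [ 0.4821 -0.2652  0.1285] yaw -0.362 F [-1.9   0.6  -0.71] open 0.0595 tilt -1.0
shift mm [ 7.8 52.5 -5.2] turn 0.008
shift after turn mm [np.float64(8.1), np.float64(52.5), np.float64(-4.7)]
```

View pics/w1.png

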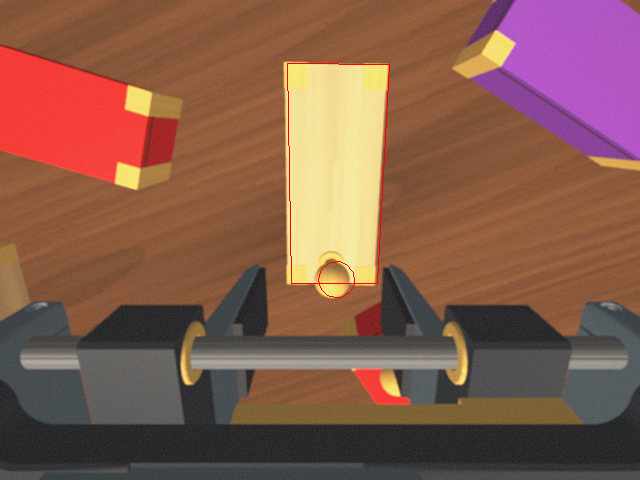

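{"op": "send_rows", "data": {
  "steps": [
    {"gripper":-0.3,"linear":[7.5,12,-4],"turn":0.004},
    {"gripper":-0.3,"linear":[0,12,0],"turn":0},
    {"gripper":-0.3,"linear":[0,12,0],"turn":0},
    {"gripper":-0.3,"linear":[0,8,0],"turn":0},
    {"gripper":-0.3,"linear":[0,0,0],"turn":0},
    {"gripper":-0.3,"linear":[0,0,0],"turn":0}
  ]
}}

```text
t: 2.43
eef_pos: [0.4775, -0.2774, 0.0919]
orientation: [0.398, -0.577, 0.59, -0.401]
wrist_force: [1.0, 0.2, -0.7]
opening: 0.0593
```

```bash
python3 d.py .4753 -.2712 .076 -.37
```

```text
t 2.43 pos [ 0.4775 -0.2774  0.0919] yaw -0.37 F [ 0.97  0.22 -0.66] open 0.0593 tilt -0.9998
shift mm [-5.1 15.8 -4.6] turn 0.0
shift after turn mm [np.float64(-5.0), np.float64(15.9), np.float64(-4.3)]
```

{"op": "send_rows", "data": {
  "steps": [
    {"gripper":-0.3,"linear":[-4,8,-4],"turn":0},
    {"gripper":-0.3,"linear":[0,6,0],"turn":0},
    {"gripper":-0.3,"linear":[0,0,0],"turn":0},
    {"gripper":-0.3,"linear":[0,0,0],"turn":0}
  ]
}}

```text
t: 2.77
eef_pos: [0.4759, -0.2731, 0.079]
orientation: [0.397, -0.576, 0.591, -0.401]
wrist_force: [-0.8, -0.5, -0.1]
opening: 0.0593
```

```bash
python3 d.py .4753 -.2712 .076 -.37;python3 -c "
from h import *
from plant import ctrl
print(R.from_quat(ctrl.get_state()['orientation']).as_matrix().round(4))"
```

```text
t 2.77 pos [ 0.4759 -0.2731  0.079 ] yaw -0.371 F [-0.79 -0.52 -0.14] open 0.0593 tilt -0.9998
shift mm [-1.6  3.  -1.3] turn -0.001
shift after turn mm [np.float64(-1.6), np.float64(3.0), np.float64(-1.2)]
[[-0.3625  0.0161  0.9319]
 [-0.932  -0.0141 -0.3623]
 [ 0.0073 -0.9998  0.0201]]
```

{"op": "send_rows", "data": {
  "steps": [
    {"gripper":-0.3,"linear":[-1.5,2,-1],"turn":0},
    {"gripper":-0.3,"linear":[0,0,0],"turn":0},
    {"gripper":-0.3,"linear":[0,0,0],"turn":0},
    {"gripper":-0.3,"linear":[0,0,0],"turn":0}
  ]
}}

```text
t: 3.1
eef_pos: [0.4758, -0.2711, 0.0772]
orientation: [0.397, -0.576, 0.591, -0.401]
wrist_force: [0.5, 0.7, 0.3]
opening: 0.0592
```

```bash
python3 d.py .4753 -.2712 .076 -.37
python3 - <<'E'
from plant import ctrl
import numpy as np,cv2
F=[]
for i in range(4):
    p=ctrl.get_image("wrist");F.append(ctrl.get_state()["wrist_force"])
print(np.array(F).round(2));cv2.imwrite("pics/w2.png",p["frame"][:,:,::-1])
E
```

```text
t 3.1 pos [ 0.4758 -0.2711  0.0772] yaw -0.37 F [0.45 0.7  0.35] open 0.0592 tilt -0.9998
shift mm [ 0.2  1.2 -0.4] turn -0.0
shift after turn mm [np.float64(0.2), np.float64(1.2), np.float64(-0.4)]
[[-0.03 -0.03  0.74]
 [-0.05 -0.33 -0.38]
 [-0.08 -0.23  0.43]
 [ 0.26  0.11 -1.02]]
```

View pics/w2.png

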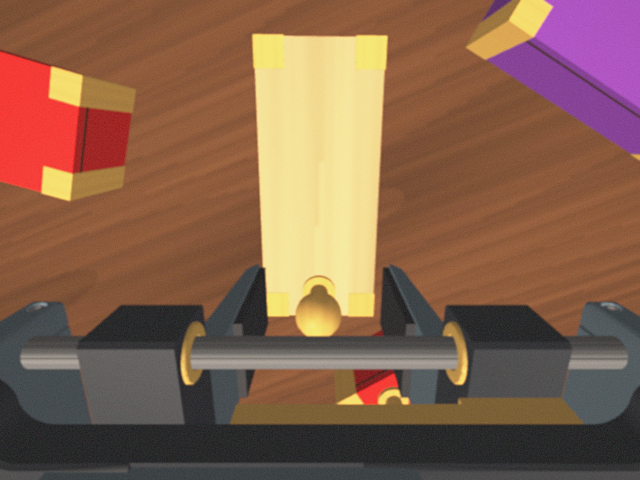

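Run:
```python
from h import *
from plant import ctrl
p=ctrl.get_image("wrist");s=ctrl.get_state();M=R.from_quat(s["orientation"]).as_matrix()
for o in ([0,0,0],[0,-.002,0],[0,-.001,.016],[0,-.001,-.016],[.0,.017,0]):
    print(o,proj(p,s["eef_pos"]+M@np.array(o)).round(1))
b,k=case_pts(.526,-.291,-.37); print("ball",proj(p,k).mean(0))
```

```text
[0, 0, 0] [[323.  311.4]]
[0, -0.002, 0] [[323.  313.5]]
[0, -0.001, 0.016] [[323.  281.3]]
[0, -0.001, -0.016] [[323.1 342. ]]
[0.0, 0.017, 0] [[323.1 295.6]]
ball [323.25128194 314.9219059 ]
```

{"op": "send_rows", "data": {
  "squeeze": 25,
  "steps": [
    {"gripper":-0.3,"linear":[-2.5,1,0],"turn":0},
    {"gripper":-0.3,"linear":[0,0,0],"turn":0},
    {"gripper":0.6,"linear":[0,0,0],"turn":0},
    {"gripper":0.6,"linear":[0,0,0],"turn":0},
    {"gripper":1,"linear":[0,0,0],"turn":0},
    {"gripper":1,"linear":[0,0,0],"turn":0},
    {"gripper":1,"linear":[0,0,0],"turn":0},
    {"gripper":1,"linear":[0,0,0],"turn":0}
  ]
}}

```text
t: 4.02
eef_pos: [0.4768, -0.2687, 0.0761]
orientation: [0.397, -0.576, 0.591, -0.401]
wrist_force: [0.2, -0.7, 0.6]
opening: 0.022
```

```bash
python3 d.py .4753 -.2712 .084 -.37
```

```text
t 4.02 pos [ 0.4768 -0.2687  0.0761] yaw -0.37 F [ 0.17 -0.66  0.6 ] open 0.022 tilt -0.9998
shift mm [ 3.  -7.9 -0.3] turn -0.0
shift after turn mm [np.float64(2.9), np.float64(-7.9), np.float64(-0.5)]
```

{"op": "send_rows", "data": {
  "steps": [
    {"gripper":1,"linear":[0,-2,1.2],"turn":0},
    {"gripper":1,"linear":[0,-2,1.2],"turn":0},
    {"gripper":1,"linear":[0,-2,1.2],"turn":0},
    {"gripper":1,"linear":[0,-2,1.2],"turn":0},
    {"gripper":1,"linear":[0,0,0],"turn":0},
    {"gripper":1,"linear":[0,0,0],"turn":0}
  ]
}}

```text
t: 4.52
eef_pos: [0.4816, -0.2705, 0.085]
orientation: [0.397, -0.576, 0.591, -0.401]
wrist_force: [-0.9, -0.6, -1.9]
opening: 0.0206
```

```bash
python3 d.py .4768 -.2687 .0841 -.37
python3 - <<'E'
from plant import ctrl
import numpy as np,cv2
F=[]
for i in range(6):
    p=ctrl.get_image("scene");F.append(ctrl.get_state()["wrist_force"])
print(np.array(F).round(2))
cv2.imwrite("pics/s2.png",p["frame"][:,:,::-1])
E
```

```text
t 4.52 pos [ 0.4816 -0.2705  0.085 ] yaw -0.371 F [-0.89 -0.61 -1.9 ] open 0.0206 tilt -0.9998
shift mm [ 0.   0.8 -5.1] turn -0.001
shift after turn mm [np.float64(0.1), np.float64(0.9), np.float64(-5.1)]
[[ 0.63  0.28 -1.4 ]
 [-0.04 -0.47 -1.19]
 [-0.07 -0.09 -1.45]
 [-0.02  0.21 -0.72]
 [ 0.   -0.47 -1.9 ]
 [-0.22 -0.4  -1.67]]
```

Run:
```python
from plant import ctrl
import numpy as np,cv2
f=cv2.imread("pics/s2.png");cv2.imwrite("pics/s2c.png",cv2.resize(f[150:310,140:320],None,fx=3.7,fy=3.7,interpolation=2))
F=[]
for i in range(4):
    p=ctrl.get_image("wrist");F.append(ctrl.get_state()["wrist_force"][2])
print(np.mean(F),ctrl.get_state()["opening"])
cv2.imwrite("pics/w3.png",p["frame"][:,:,::-1])
```

```text
-1.4112919661735095 0.02016139850777447
```

View pics/s2c.png

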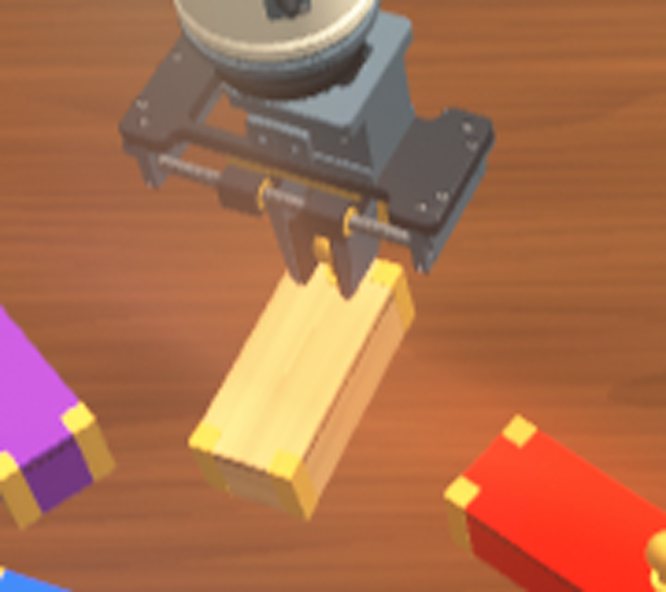

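View pics/w3.png

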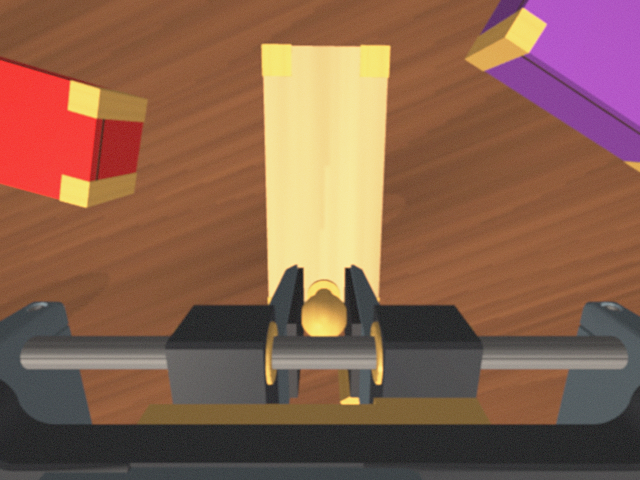

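Run:
```python
from h import *
from plant import ctrl
p=ctrl.get_image("wrist");s=ctrl.get_state()
print(s["opening"],s["wrist_force"])
for ang,fx in((0,0),(0,.005),(.03,0),(.03,.003),(.065,0),(.065,.003),(.065,.005)):
    b,k=case_pts(0,0,0)
    # rotate about far bottom edge x=.07,z=0: near end up
    c,n=np.cos(ang),np.sin(ang)
    def T(Q):
        q=Q-[.07,0,0]; q=np.c_[q[:,0]*c+q[:,2]*n,q[:,1],-q[:,0]*n+q[:,2]*c]+[.07+fx,0,0]
        return R.from_euler('z',-.37).apply(q)+[.527,-.2885,0]
    q=proj(p,T(b)); print(ang,fx,"ball",proj(p,T(k)).mean(0).round(1),"far lid",q[[5,7]].round(1).tolist())
```

```text
0.020289484143838153 [-0.16816467 -0.71732189 -1.79233783]
0 0 ball [323.4 316.6] far lid [[385.7, 51.6], [260.2, 51.6]]
0 0.005 ball [323.4 307.5] far lid [[386.2, 40.0], [259.7, 39.9]]
0.03 0 ball [323.4 315.9] far lid [[385.9, 48.2], [260.1, 48.1]]
0.03 0.003 ball [323.4 310.3] far lid [[386.1, 41.2], [259.7, 41.1]]
0.065 0 ball [323.5 314.6] far lid [[386.0, 44.1], [259.9, 44.1]]
0.065 0.003 ball [323.5 308.8] far lid [[386.3, 37.1], [259.6, 37.0]]
0.065 0.005 ball [323.5 304.9] far lid [[386.5, 32.4], [259.4, 32.3]]
```

{"op": "send_rows", "data": {
  "steps": [
    {"gripper":1,"linear":[0,2,-1.2],"turn":0},
    {"gripper":1,"linear":[0,2,-1.2],"turn":0},
    {"gripper":1,"linear":[0,2,-1.2],"turn":0},
    {"gripper":1,"linear":[0,1.5,-1],"turn":0},
    {"gripper":1,"linear":[0,0,0],"turn":0},
    {"gripper":1,"linear":[0,0,0],"turn":0}
  ]
}}

```text
t: 5.57
eef_pos: [0.4767, -0.2686, 0.0763]
orientation: [0.397, -0.576, 0.591, -0.401]
wrist_force: [-0.6, -0.5, 0.0]
opening: 0.0197
```

```bash
python3 d.py .4768 -.2687 .0761 -.37
```

```text
t 5.57 pos [ 0.4767 -0.2686  0.0763] yaw -0.371 F [-0.6  -0.51  0.  ] open 0.0197 tilt -0.9998
shift mm [0.  0.2 0.1] turn -0.001
shift after turn mm [np.float64(0.0), np.float64(0.2), np.float64(0.1)]
```

{"op": "send_rows", "data": {
  "steps": [
    {"gripper":0,"linear":[0,0,0],"turn":0},
    {"gripper":0,"linear":[0,0,0],"turn":0},
    {"gripper":-0.2,"linear":[0,0,0],"turn":0},
    {"gripper":-0.2,"linear":[0,-8,0],"turn":0},
    {"gripper":-0.2,"linear":[0,-20,0],"turn":0},
    {"gripper":-0.6,"linear":[0,-30,0],"turn":0},
    {"gripper":-0.8,"linear":[0,-30,0],"turn":0},
    {"gripper":-0.9,"linear":[0,0,0],"turn":0}
  ]
}}

```text
t: 6.23
eef_pos: [0.4748, -0.267, 0.1688]
orientation: [0.398, -0.577, 0.59, -0.401]
wrist_force: [1.7, -0.8, 0.9]
opening: 0.0705
```

```bash
python3 d.py .5085 .026 .16 -.335
python3 - <<'E'
from h import *
from plant import ctrl
p=ctrl.get_image("top");np.save("top2.npy",p,allow_pickle=True)
f=p["frame"][:,:,::-1].copy()
for c in((.526,-.291,-.37),(.5085,.026,-.335)):
  for Q in case_pts(*c):
    cv2.polylines(f,[cv2.convexHull(proj(p,Q).astype(np.float32)).round().astype(np.int32)],True,(0,0,255),1)
cv2.imwrite("pics/t2.png",f)
E
```

```text
t 6.23 pos [ 0.4748 -0.267   0.1688] yaw -0.371 F [ 1.74 -0.79  0.9 ] open 0.0705 tilt -0.9998
shift mm [-285.4    5.6  -74.9] turn -0.036
shift after turn mm [np.float64(-287.8), np.float64(8.8), np.float64(-64.5)]
```

View pics/t2.png

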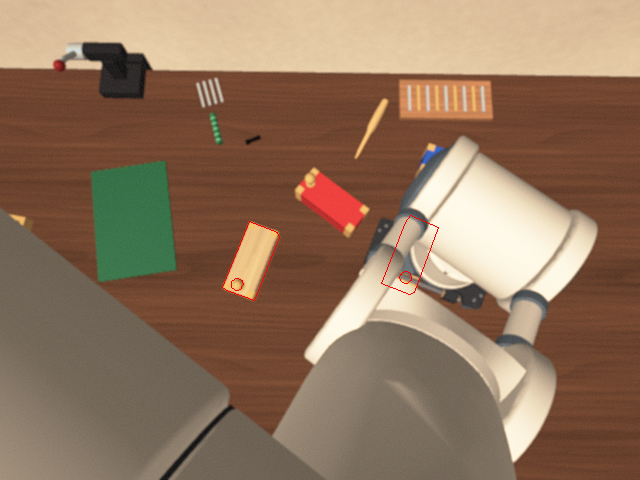

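{"op": "send_rows", "data": {
  "steps": [
    {"gripper":-0.9,"linear":[-32,0,-7],"turn":-0.036},
    {"gripper":-0.9,"linear":[-36,0,-8],"turn":0},
    {"gripper":-0.9,"linear":[-36,0,-8],"turn":0},
    {"gripper":-0.9,"linear":[-36,0,-8],"turn":0},
    {"gripper":-0.9,"linear":[-36,0,-8],"turn":0},
    {"gripper":-0.9,"linear":[-36,0,-8],"turn":0},
    {"gripper":-0.9,"linear":[-30,0,-8],"turn":0},
    {"gripper":-0.9,"linear":[0,0,0],"turn":0}
  ]
}}

```text
t: 6.95
eef_pos: [0.5027, -0.0125, 0.1626]
orientation: [0.407, -0.571, 0.584, -0.409]
wrist_force: [-0.9, 0.1, -0.8]
opening: 0.0865
```

```bash
python3 d.py .5085 .026 .16 -.335
```

```text
t 6.95 pos [ 0.5027 -0.0125  0.1626] yaw -0.339 F [-0.86  0.11 -0.84] open 0.0865 tilt -0.9998
shift mm [-38.2   2.1  -7.4] turn -0.004
shift after turn mm [np.float64(-38.2), np.float64(2.6), np.float64(-7.2)]
```

{"op": "send_rows", "data": {
  "steps": [
    {"gripper":-0.9,"linear":[-20,5,-4],"turn":-0.004},
    {"gripper":-0.9,"linear":[-14,15,-3],"turn":0},
    {"gripper":-0.9,"linear":[0,15,0],"turn":0},
    {"gripper":-0.9,"linear":[0,0,0],"turn":0},
    {"gripper":-0.9,"linear":[0,0,0],"turn":0},
    {"gripper":-0.9,"linear":[0,0,0],"turn":0}
  ]
}}

```text
t: 7.45
eef_pos: [0.5067, 0.0252, 0.1249]
orientation: [0.411, -0.569, 0.582, -0.411]
wrist_force: [0.0, -1.0, 0.5]
opening: 0.0868
```

```bash
python3 d.py .5085 .026 .034 -.335
python3 - <<'E'
from h import *
from plant import ctrl
p=ctrl.get_image("wrist");f=p["frame"][:,:,::-1].copy()
for Q in case_pts(.5085,.026,-.335):
    cv2.polylines(f,[cv2.convexHull(proj(p,Q).astype(np.float32)).round().astype(np.int32)],True,(0,0,255),1)
cv2.imwrite("pics/w4.png",f)
s=ctrl.get_state();M=R.from_quat(s["orientation"]).as_matrix();print(M.round(4))
p=ctrl.get_image("top");f=p["frame"][:,:,::-1].copy()
for c in((.526,-.291,-.37),):
  for Q in case_pts(*c):
    cv2.polylines(f,[cv2.convexHull(proj(p,Q).astype(np.float32)).round().astype(np.int32)],True,(0,0,255),1)
cv2.imwrite("pics/t3.png",f)
E
```

```text
t 7.45 pos [0.5067 0.0252 0.1249] yaw -0.33 F [ 0.05 -0.98  0.53] open 0.0868 tilt -0.9998
shift mm [-2.2 90.9  0.1] turn 0.005
shift after turn mm [np.float64(-1.4), np.float64(90.9), np.float64(1.5)]
[[-0.3247  0.0116  0.9457]
 [-0.9458 -0.0135 -0.3246]
 [ 0.009  -0.9998  0.0153]]
```

View pics/w4.png

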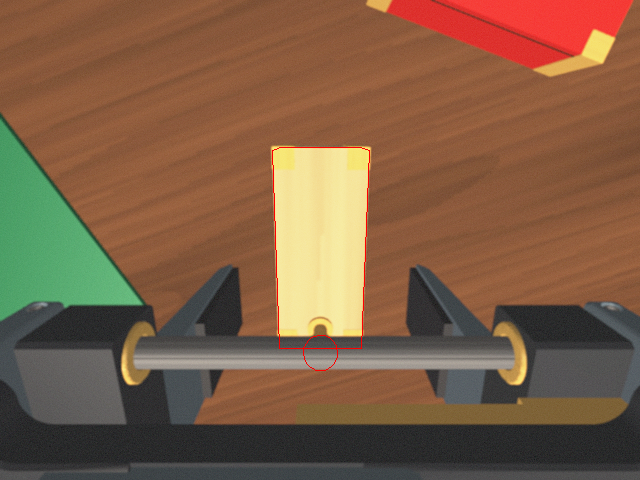

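View pics/t3.png

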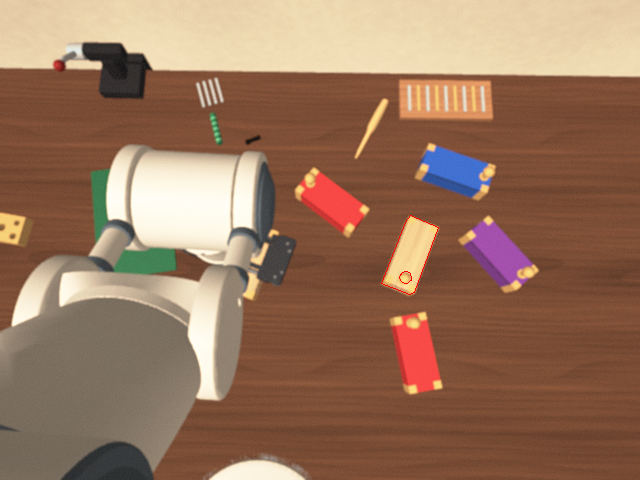

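{"op": "send_rows", "data": {
  "steps": [
    {"gripper":-0.9,"linear":[-2,14,0],"turn":0},
    {"gripper":-0.9,"linear":[0,20,0],"turn":0},
    {"gripper":-0.9,"linear":[0,20,0],"turn":0},
    {"gripper":-0.9,"linear":[0,12,0],"turn":0},
    {"gripper":-0.9,"linear":[0,0,0],"turn":0},
    {"gripper":-0.9,"linear":[0,0,0],"turn":0}
  ]
}}

```text
t: 8.05
eef_pos: [0.5123, 0.0231, 0.0618]
orientation: [0.406, -0.568, 0.585, -0.413]
wrist_force: [-1.3, 0.5, -0.3]
opening: 0.0865
```

```bash
python3 d.py .5085 .026 .034 -.335
```

```text
t 8.05 pos [0.5123 0.0231 0.0618] yaw -0.335 F [-1.28  0.45 -0.32] open 0.0865 tilt -0.9997
shift mm [-1.6 27.6 -5.2] turn 0.0
shift after turn mm [np.float64(-1.4), np.float64(27.8), np.float64(-4.5)]
```

{"op": "send_rows", "data": {
  "steps": [
    {"gripper":-0.9,"linear":[-1.5,9,-4],"turn":0},
    {"gripper":-0.9,"linear":[0,9,-1],"turn":0},
    {"gripper":-0.9,"linear":[0,7,0],"turn":0},
    {"gripper":-0.9,"linear":[0,0,0],"turn":0},
    {"gripper":-0.9,"linear":[0,0,0],"turn":0}
  ]
}}

```text
t: 8.47
eef_pos: [0.5111, 0.0248, 0.0392]
orientation: [0.405, -0.567, 0.586, -0.414]
wrist_force: [-0.3, -0.2, -0.2]
opening: 0.0866
```

```bash
python3 d.py .5085 .026 .034 -.335
python3 - <<'E'
from h import *
from plant import ctrl
p=ctrl.get_image("wrist");f=p["frame"][:,:,::-1].copy()
for Q in case_pts(.5085,.026,-.335):
    cv2.polylines(f,[cv2.convexHull(proj(p,Q).astype(np.float32)).round().astype(np.int32)],True,(0,0,255),1)
cv2.imwrite("pics/w5.png",f)
s=ctrl.get_state();M=R.from_quat(s["orientation"]).as_matrix();print(M.round(4))
E
```

```text
t 8.47 pos [0.5111 0.0248 0.0392] yaw -0.336 F [-0.28 -0.23 -0.19] open 0.0866 tilt -0.9995
shift mm [-0.3  5.1 -3. ] turn -0.001
shift after turn mm [np.float64(-0.3), np.float64(5.2), np.float64(-2.9)]
[[-0.33    0.0268  0.9436]
 [-0.944  -0.0148 -0.3297]
 [ 0.0051 -0.9995  0.0302]]
```

View pics/w5.png

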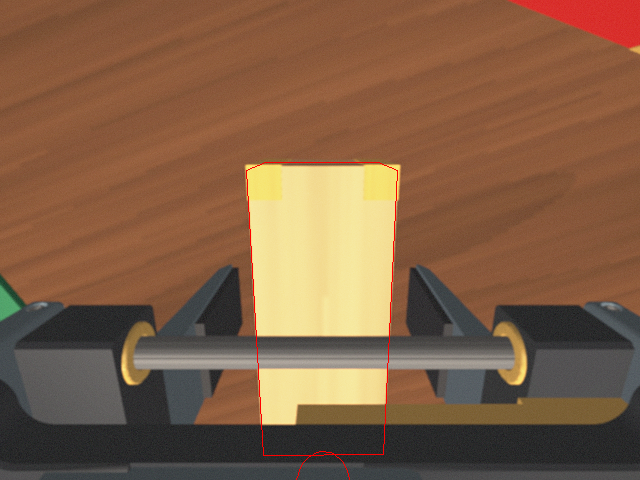

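{"op": "send_rows", "data": {
  "squeeze": 50,
  "steps": [
    {"gripper":-0.9,"linear":[0,3,-3],"turn":0},
    {"gripper":-0.9,"linear":[0,0,0],"turn":0},
    {"gripper":-0.5,"linear":[0,0,0],"turn":0},
    {"gripper":-0.3,"linear":[0,0,0],"turn":0},
    {"gripper":0,"linear":[0,0,0],"turn":0},
    {"gripper":1,"linear":[0,0,0],"turn":0},
    {"gripper":1,"linear":[0,0,0],"turn":0},
    {"gripper":1,"linear":[0,0,0],"turn":0}
  ]
}}

```text
t: 9.18
eef_pos: [0.5089, 0.0258, 0.0371]
orientation: [0.404, -0.566, 0.587, -0.414]
wrist_force: [0.1, -0.1, -1.3]
opening: 0.0597
```

```bash
python3 d.py .5085 .026 .034 -.335
```

```text
t 9.18 pos [0.5089 0.0258 0.0371] yaw -0.336 F [ 0.07 -0.13 -1.34] open 0.0597 tilt -0.9995
shift mm [-0.1  3.1 -0.6] turn -0.001
shift after turn mm [np.float64(-0.1), np.float64(3.1), np.float64(-0.5)]
```

{"op": "send_rows", "data": {
  "steps": [
    {"gripper":1,"linear":[0,0,0],"turn":0},
    {"gripper":1,"linear":[0,-3,0],"turn":0},
    {"gripper":1,"linear":[0,-5,0],"turn":0},
    {"gripper":1,"linear":[0,-5,0],"turn":0},
    {"gripper":1,"linear":[0,0,0],"turn":0},
    {"gripper":1,"linear":[0,0,0],"turn":0}
  ]
}}

```text
t: 9.68
eef_pos: [0.507, 0.026, 0.0506]
orientation: [0.405, -0.567, 0.586, -0.414]
wrist_force: [0.5, -0.7, -8.6]
opening: 0.0595
```

```bash
python3 d.py .597 .281 .1 .175
python3 - <<'E'
from h import *
from plant import ctrl
p=ctrl.get_image("scene");cv2.imwrite("pics/s5.png",p["frame"][:,:,::-1])
s=ctrl.get_state();M=R.from_quat(s["orientation"]).as_matrix();print(M.round(4),s["wrist_force"],s["wrist_torque"],s["opening"])
E
```

```text
t 9.68 pos [0.507  0.026  0.0506] yaw -0.336 F [ 0.51 -0.71 -8.61] open 0.0595 tilt -0.9996
shift mm [-270.1  -50.9    2.2] turn -0.511
shift after turn mm [np.float64(-235.4), np.float64(-49.4), np.float64(133.0)]
[[-0.3299  0.0255  0.9437]
 [-0.944  -0.0147 -0.3296]
 [ 0.0055 -0.9996  0.0289]] [ 0.56877661 -0.06147812 -8.32421844] [0.12190392 0.06391824 0.05909902] 0.05985475168283317
```

View pics/s5.png

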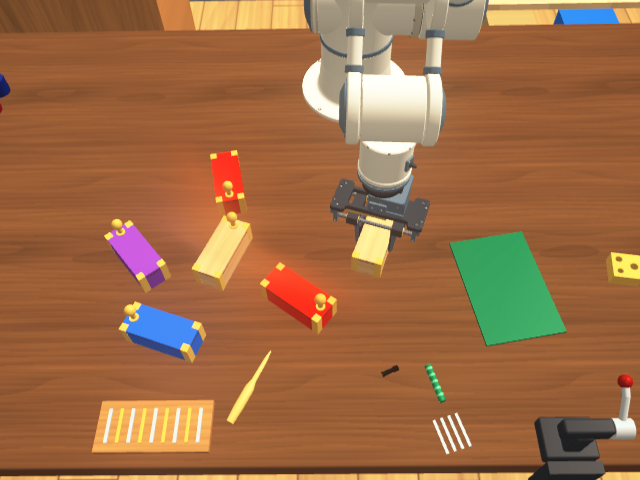

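{"op": "send_rows", "data": {
  "steps": [
    {"gripper":1,"linear":[0,-6,0],"turn":-0.06},
    {"gripper":1,"linear":[0,-8,0],"turn":-0.07},
    {"gripper":1,"linear":[0,-5,0],"turn":-0.08},
    {"gripper":1,"linear":[0,0,0],"turn":-0.08},
    {"gripper":1,"linear":[0,0,0],"turn":-0.08},
    {"gripper":1,"linear":[0,0,0],"turn":-0.08},
    {"gripper":1,"linear":[0,0,0],"turn":-0.06},
    {"gripper":1,"linear":[0,0,0],"turn":0}
  ]
}}

```text
t: 10.4
eef_pos: [0.5055, 0.0264, 0.0697]
orientation: [-0.546, 0.438, -0.458, 0.548]
wrist_force: [-1.0, 1.0, -8.3]
opening: 0.0598
```

```bash
python3 d.py .597 .281 .07 .175
```

```text
t 10.4 pos [0.5055 0.0264 0.0697] yaw 0.198 F [-1.01  0.99 -8.3 ] open 0.0598 tilt -0.9996
shift mm [-231.6   -1.9  139.8] turn 0.023
shift after turn mm [np.float64(-234.8), np.float64(-0.3), np.float64(134.4)]
```

{"op": "send_rows", "data": {
  "steps": [
    {"gripper":1,"linear":[-8,0,5],"turn":0.01},
    {"gripper":1,"linear":[-15,0,9],"turn":0.01},
    {"gripper":1,"linear":[-20,0,12],"turn":0},
    {"gripper":1,"linear":[-22,0,13],"turn":0},
    {"gripper":1,"linear":[-22,0,13],"turn":0},
    {"gripper":1,"linear":[-22,0,13],"turn":0},
    {"gripper":1,"linear":[-22,0,13],"turn":0},
    {"gripper":1,"linear":[-18,0,10],"turn":0}
  ]
}}

```text
t: 11.07
eef_pos: [0.5679, 0.1947, 0.0674]
orientation: [-0.535, 0.453, -0.47, 0.536]
wrist_force: [-0.9, -0.4, -8.7]
opening: 0.0596
```

```bash
python3 d.py .597 .281 .07 .175
```

```text
t 11.07 pos [0.5679 0.1947 0.0674] yaw 0.149 F [-0.9  -0.44 -8.73] open 0.0596 tilt -0.9997
shift mm [-81.   -3.3  41.6] turn -0.026
shift after turn mm [np.float64(-79.9), np.float64(-2.6), np.float64(43.7)]
```

{"op": "send_rows", "data": {
  "steps": [
    {"gripper":1,"linear":[-18,0,10],"turn":-0.02},
    {"gripper":1,"linear":[-18,0,10],"turn":-0.01},
    {"gripper":1,"linear":[-18,0,10],"turn":-0.01},
    {"gripper":1,"linear":[-12,0,7],"turn":0},
    {"gripper":1,"linear":[-4,0,3],"turn":0},
    {"gripper":1,"linear":[0,0,0],"turn":0},
    {"gripper":1,"linear":[0,0,0],"turn":0}
  ]
}}

```text
t: 11.65
eef_pos: [0.5956, 0.2826, 0.0642]
orientation: [-0.542, 0.446, -0.462, 0.542]
wrist_force: [-0.2, -0.2, -7.9]
opening: 0.06
```

```bash
python3 d.py .597 .281 .0421 .175
python3 - <<'E'
from h import *
from plant import ctrl
p=ctrl.get_image("scene");cv2.imwrite("pics/s6.png",p["frame"][:,:,::-1])
s=ctrl.get_state();M=R.from_quat(s["orientation"]).as_matrix();print(M.round(4))
E
```

```text
t 11.65 pos [0.5956 0.2826 0.0642] yaw 0.177 F [-0.22 -0.15 -7.85] open 0.06 tilt -0.9997
shift mm [ 1.5 22.2  0.7] turn 0.002
shift after turn mm [np.float64(1.9), np.float64(22.1), np.float64(1.0)]
[[ 0.1756  0.0176  0.9843]
 [-0.9843 -0.0145  0.1758]
 [ 0.0173 -0.9997  0.0148]]
```

View pics/s6.png

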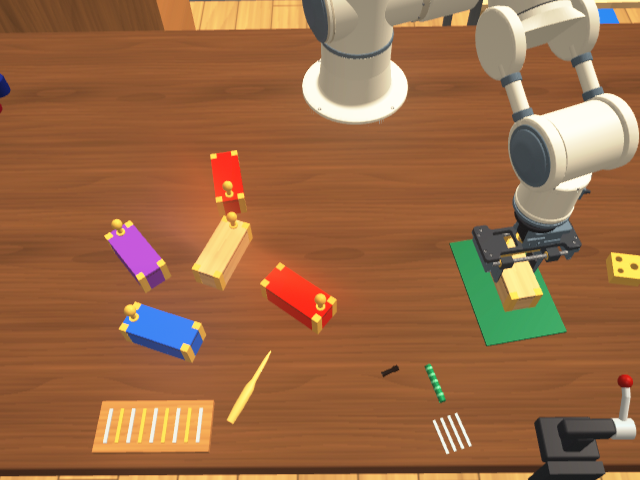

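Well placed above the plate; lower gently while watching the force.

{"op": "send_rows", "data": {
  "steps": [
    {"gripper":1,"linear":[1,5,0],"turn":0},
    {"gripper":1,"linear":[0,6,0],"turn":0},
    {"gripper":1,"linear":[0,4,0],"turn":0},
    {"gripper":1,"linear":[0,0,0],"turn":0},
    {"gripper":1,"linear":[0,0,0],"turn":0}
  ]
}}

```text
t: 12.12
eef_pos: [0.5948, 0.2777, 0.0472]
orientation: [0.542, -0.447, 0.463, -0.54]
wrist_force: [-0.1, 0.8, -7.3]
opening: 0.0597
```

```bash
python3 d.py .597 .281 .0421 .175
```

```text
t 12.12 pos [0.5948 0.2777 0.0472] yaw 0.172 F [-0.07  0.77 -7.29] open 0.0597 tilt -0.9998
shift mm [-3.   5.1  2.6] turn -0.003
shift after turn mm [np.float64(-2.9), np.float64(5.1), np.float64(2.7)]
```

{"op": "send_rows", "data": {
  "steps": [
    {"gripper":1,"linear":[-1,2,1],"turn":0},
    {"gripper":1,"linear":[0,1.5,0],"turn":0},
    {"gripper":1,"linear":[0,1,0],"turn":0},
    {"gripper":1,"linear":[0,0,0],"turn":0},
    {"gripper":1,"linear":[0,0,0],"turn":0}
  ]
}}

```text
t: 12.53
eef_pos: [0.5958, 0.2785, 0.0435]
orientation: [0.542, -0.448, 0.463, -0.54]
wrist_force: [1.5, -0.4, -7.7]
opening: 0.0598
```

```bash
python3 d.py .597 .281 .0421 .175
```

```text
t 12.53 pos [0.5958 0.2785 0.0435] yaw 0.171 F [ 1.46 -0.37 -7.74] open 0.0598 tilt -0.9998
shift mm [-2.3  1.3  1.6] turn -0.004
shift after turn mm [np.float64(-2.3), np.float64(1.4), np.float64(1.6)]
```

{"op": "send_rows", "data": {
  "steps": [
    {"gripper":1,"linear":[0,1,0],"turn":0},
    {"gripper":1,"linear":[0,1,0],"turn":0},
    {"gripper":1,"linear":[0,1,0],"turn":0},
    {"gripper":1,"linear":[0,0,0],"turn":0},
    {"gripper":1,"linear":[0,0,0],"turn":0}
  ]
}}

```text
t: 12.95
eef_pos: [0.5959, 0.2786, 0.043]
orientation: [0.541, -0.447, 0.463, -0.541]
wrist_force: [1.0, -1.0, -8.4]
opening: 0.0598
```

```bash
python3 d.py .597 .281 .0421 .175
```

```text
t 12.95 pos [0.5959 0.2786 0.043 ] yaw 0.172 F [ 1.   -1.04 -8.37] open 0.0598 tilt -0.9997
shift mm [-2.2  0.9  1.5] turn -0.003
shift after turn mm [np.float64(-2.2), np.float64(0.9), np.float64(1.5)]
```

{"op": "send_rows", "data": {
  "steps": [
    {"gripper":1,"linear":[0,2,0],"turn":0},
    {"gripper":1,"linear":[0,2,0],"turn":0},
    {"gripper":1,"linear":[0,0,0],"turn":0},
    {"gripper":1,"linear":[0,0,0],"turn":0}
  ]
}}

```text
t: 13.28
eef_pos: [0.5963, 0.2786, 0.0431]
orientation: [-0.54, 0.447, -0.464, 0.541]
wrist_force: [0.1, 0.1, -8.7]
opening: 0.0595
```

```bash
python3 d.py .597 .281 .0421 .175
```

```text
t 13.28 pos [0.5963 0.2786 0.0431] yaw 0.171 F [ 0.09  0.13 -8.71] open 0.0595 tilt -0.9997
shift mm [-2.2  1.   1.1] turn -0.004
shift after turn mm [np.float64(-2.2), np.float64(1.0), np.float64(1.1)]
```

{"op": "send_rows", "data": {
  "steps": [
    {"gripper":1,"linear":[0,2,0],"turn":0},
    {"gripper":1,"linear":[0,2,0],"turn":0}
  ]
}}

```text
t: 13.45
eef_pos: [0.5967, 0.2786, 0.042]
orientation: [-0.54, 0.447, -0.464, 0.542]
wrist_force: [-22.0, -9.3, 59.4]
opening: 0.0595
```

```bash
python3 d.py .597 .281 .0421 .175
python3 - <<'E'
from h import *
from plant import ctrl
p=ctrl.get_image("scene");f=p["frame"][:,:,::-1]
cv2.imwrite("pics/s7.png",cv2.resize(f[190:350,430:590],None,fx=3.7,fy=3.7,interpolation=2))
p=ctrl.get_image("wrist");cv2.imwrite("pics/w7.png",p["frame"][:,:,::-1])
s=ctrl.get_state();M=R.from_quat(s["orientation"]).as_matrix();print(M.round(4),s["wrist_force"],s["eef_pos"])
E
```

```text
t 13.45 pos [0.5967 0.2786 0.042 ] yaw 0.171 F [-22.03  -9.32  59.43] open 0.0595 tilt -0.9997
shift mm [-2.3 -0.2  0.7] turn -0.004
shift after turn mm [np.float64(-2.3), np.float64(-0.1), np.float64(0.7)]
[[ 0.17    0.0205  0.9852]
 [-0.9853 -0.0137  0.1703]
 [ 0.017  -0.9997  0.0179]] [-14.42705732  -7.14206263  36.56231258] [0.59665568 0.27861406 0.04198909]
```

View pics/s7.png

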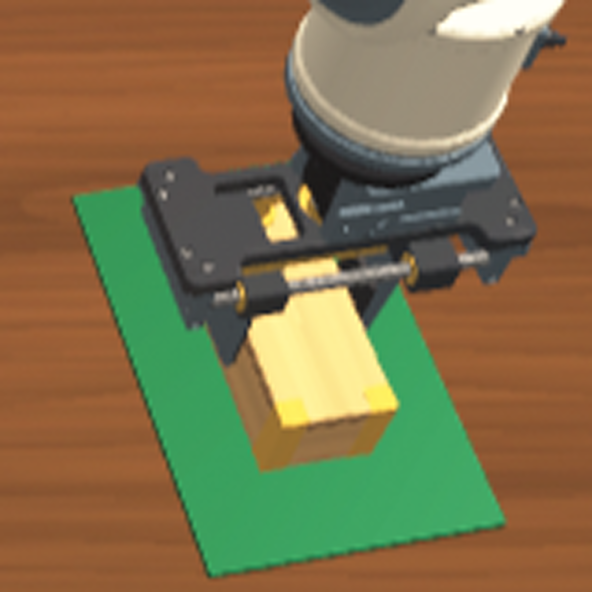

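View pics/w7.png

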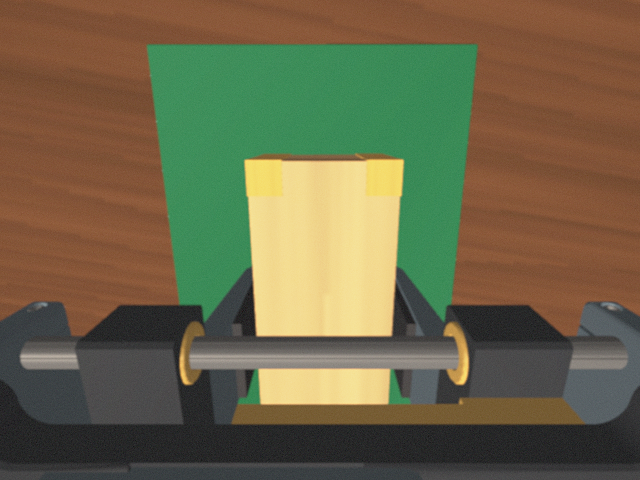

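{"op": "send_rows", "data": {
  "steps": [
    {"gripper":1,"linear":[0,0,0],"turn":0},
    {"gripper":0,"linear":[0,0,0],"turn":0},
    {"gripper":-0.5,"linear":[0,0,0],"turn":0},
    {"gripper":-0.9,"linear":[0,0,0],"turn":0},
    {"gripper":-0.9,"linear":[0,0,0],"turn":0},
    {"gripper":-0.9,"linear":[0,0,0],"turn":0}
  ]
}}

```text
t: 14.05
eef_pos: [0.5981, 0.2791, 0.042]
orientation: [-0.539, 0.446, -0.465, 0.543]
wrist_force: [0.1, 0.4, -0.2]
opening: 0.0836
```

```bash
python3 d.py .597 .281 .16 .175
```

```text
t 14.05 pos [0.5981 0.2791 0.042 ] yaw 0.171 F [ 0.13  0.37 -0.23] open 0.0836 tilt -0.9997
shift mm [-1.00e-01 -1.18e+02  1.70e+00] turn -0.004
shift after turn mm [np.float64(-2.1), np.float64(-118.0), np.float64(-0.7)]
```

{"op": "send_rows", "data": {
  "steps": [
    {"gripper":-0.9,"linear":[0,-10,0],"turn":0},
    {"gripper":-0.9,"linear":[0,-20,0],"turn":0},
    {"gripper":-0.9,"linear":[0,-30,0],"turn":0},
    {"gripper":-0.9,"linear":[0,-38,0],"turn":0},
    {"gripper":-0.9,"linear":[0,-38,0],"turn":0},
    {"gripper":-0.9,"linear":[0,-38,0],"turn":0},
    {"gripper":-0.9,"linear":[0,-20,-30],"turn":0},
    {"gripper":-0.9,"linear":[0,0,-40],"turn":0}
  ]
}}

```text
t: 14.72
eef_pos: [0.5281, 0.2701, 0.2462]
orientation: [-0.538, 0.446, -0.465, 0.543]
wrist_force: [-0.0, 0.9, 0.2]
opening: 0.0867
```

{"op": "send_rows", "data": {
  "steps": [
    {"gripper":-0.9,"linear":[0,0,-40],"turn":0},
    {"gripper":-0.9,"linear":[0,0,-40],"turn":0},
    {"gripper":-0.9,"linear":[0,0,-20],"turn":0},
    {"gripper":-0.9,"linear":[0,0,0],"turn":0},
    {"gripper":-0.9,"linear":[0,0,0],"turn":0},
    {"gripper":-0.9,"linear":[0,0,0],"turn":0}
  ]
}}

```text
t: 15.22
eef_pos: [0.4201, 0.2515, 0.251]
orientation: [-0.535, 0.445, -0.466, 0.546]
wrist_force: [-0.0, 0.9, -0.9]
opening: 0.0869
```

Run:
```python
from h import *
from plant import ctrl
ims=[]
for n in("scene","wrist"):
    p=ctrl.get_image(n);f=p["frame"][:,:,::-1].copy()
    for c in((.598,.279,.172,.005),(.527,-.2885,-.37)):
      if n=="wrist" and len(c)==3: continue
      for Q in case_pts(*c):
        cv2.polylines(f,[cv2.convexHull(proj(p,Q).astype(np.float32)).round().astype(np.int32)],True,(0,0,255),1)
    ims.append(cv2.resize(f,(400,300)) if n=="wrist" else f[150:400,180:580])
cv2.imwrite("pics/f.png",np.vstack([cv2.resize(ims[0],(480,300)),cv2.copyMakeBorder(ims[1],0,0,0,80,0)]))
s=ctrl.get_state();print(s["t"],s["eef_pos"],s["wrist_force"])
```

```text
15.3167 [0.42089735 0.25164491 0.25063618] [ 0.94344318 -0.48558041 -0.99812958]
```

View pics/f.png

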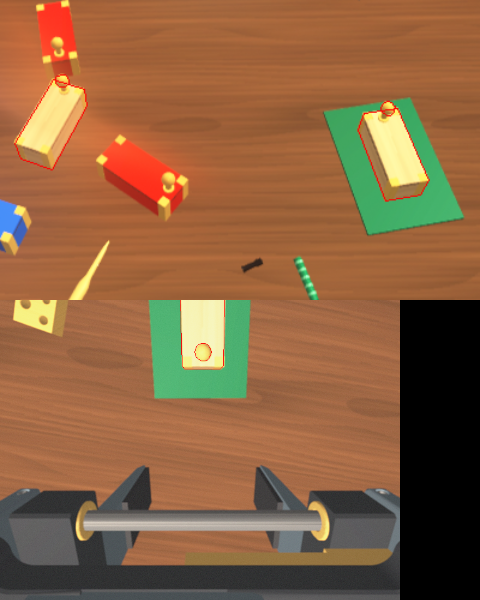

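```bash
python3 -c "
from plant import ctrl
print(ctrl.close_job())"
```

```text
the job is handed in; nothing more can be done
None
```

The heavy case is on the green plate, the light case is back where it stood, and I handed the job in at about 15 s of the 51 s. No verdict was reported.

- **Weighing:** I lifted the knob end of the right-hand pale case by about 9 mm, tipping it roughly 0.065 rad. The wrist load was about 1.4 N, so that was the light case. I set the end down and let go. Afterwards its outline still matched its starting pose to within about 3 mm.
- **Carrying:** I gripped the left-hand pale case across its width. It weighed about 8.5 N in the lift, which confirms it is the heavy one. I carried it low and set it on the plate.
- **Last checks:** In the final scene and wrist pictures the heavy case's outline fits a pose within about 3 mm of the plate's middle. Its long sides line up with the plate's to about 0.01 rad, and it looks level. The gripper is open, well clear, and the wrist force is only noise.
- **Not clean:**
  - The tool drifted to a tilt of 0.02 to 0.03 rad during the moves.
  - The final press onto the plate briefly reached about 60 N at the wrist (limit 120 N).
  - The finger opening read 22 mm at first on the knob and crept to about 20 mm. The wrist picture showed no slip.

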